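Weigh out counterweight collars on a dial balance

TASK

Make up the counterweight for the micromanipulator: take the flat steel collars from the rubber pad one at a time and thread each over the post on the balance pan, lowered gently until it lies flat, until the balance's pointer comes to rest between the two raised marks on the dial. Never press the pan hard or down to its limit; leave the collars you do not need, the brass slug, the hexagon nut and the other things where they are.

Things in the scene. Friction and masses are not known exactly. Their poses are not given: they have to be found in the camera images.
- scale: White dial balance, fixed to the bench. Origin on the vertical axis of its weighing pan, at table height. Its housing is 65 mm high and reaches 75 mm either way along its x, from 60 mm on its +y side to 205 mm on its -y side. The white dial (122 mm across) lies on top of the housing, face up, centred 135 mm on its -y side.
- pan_centre (a point): Centre of the upper face of the round dark pan (90 mm across, no rim; 120 mm above the table if unloaded, sinks under load). On it stands a steel post, 12 mm in diameter, top 42 mm above the pan, 1.5 mm chamfer. The post stands on an eccentric foot, its axis 4.5 mm from this point in a direction that nobody measured (any, constant in a run): find it by feel or sight.
- pan (a joint): How far the pan has sunk, in m: 0 without load, about 0.005 to 0.0105 at the start from its own unknown weight. A damped spring of 350 N/m: each collar sinks it about 3.9 mm, a press of 3.5 N 10 mm. Beyond 0.032 the balance is overloaded (not allowed), nor may it be pushed with more than 18 N in any direction.
- pointer (a joint): Angle of the black dial pointer in rad, 0 along the balance's +x, growing clockwise seen from above; it turns 80 rad per metre of pan travel, about 0.31 per collar. The two raised dark marks on the dial rim are at 1.18 and 1.56. Two or three collars bring an untouched, settled pan between the marks.
- pad: Black rubber pad, 190 x 280 mm, 15 mm thick, fixed on the table; origin at table height under its centre. The collars, the slug and the nut lie on it in two rows of three, about 90 mm apart, in any order.
- collar1_mid (a point): Centre (half-way up, on the axis) of a flat steel collar: a ring of 46 mm outside diameter, 14.4 mm bore, 12 mm thick, about 140 g (each up to 5 % off), lying flat on the pad; axis along its z.
- collar2_mid (a point): Centre (half-way up, on the axis) of a flat steel collar: a ring of 46 mm outside diameter, 14.4 mm bore, 12 mm thick, about 140 g (each up to 5 % off), lying flat on the pad; axis along its z.
- collar3_mid (a point): Centre (half-way up, on the axis) of a flat steel collar: a ring of 46 mm outside diameter, 14.4 mm bore, 12 mm thick, about 140 g (each up to 5 % off), lying flat on the pad; axis along its z.
- collar4_mid (a point): Centre (half-way up, on the axis) of a flat steel collar: a ring of 46 mm outside diameter, 14.4 mm bore, 12 mm thick, about 140 g (each up to 5 % off), lying flat on the pad; axis along its z.
- slug: Solid brass slug without a hole, 38 mm across, 22 mm tall, on the pad among the collars; not to be used. Origin at the centre of its underside.
- hexnut: Dark hexagon nut, 36 mm across flats, 14 mm tall, on the pad among the collars; not to be used. Origin at the centre of its underside.
- dish: Glass dish, 90 mm across, 16 mm tall; bystander. Origin at the centre of its underside.
- objective: Steel microscope objective standing upright, 34 mm across, 48 mm tall; bystander. Origin at the centre of its underside.
- oil: Small amber oil bottle, 32 mm across, 65 mm tall; bystander. Origin at the centre of its underside.
- driver: Screwdriver lying on the table; bystander. Origin at the centre of its underside (along its length, handle to -x).
There are look-alikes about, which are no part of the job. What is shaped like the part that bears collar4_mid but brown or turquoise is not meant.

How it is judged (in metres and radians):
On the way, in this order (a step that is already met when the one before it is completed fails the run):
1. a first collar is threaded on the post and let go (((horizontal distance between collar1_mid and pan_centre below 0.01 m and z of collar1_mid in the frame of pan_centre below 0.036 m and angle between collar1_mid's own z axis and vertical below 0.12 rad and not (contact force between collar1 and the fingers above 0.05 N)) or (horizontal distance between collar2_mid and pan_centre below 0.01 m and z of collar2_mid in the frame of pan_centre below 0.036 m and angle between collar2_mid's own z axis and vertical below 0.12 rad and not (contact force between collar2 and the fingers above 0.05 N)) or (horizontal distance between collar3_mid and pan_centre below 0.01 m and z of collar3_mid in the frame of pan_centre below 0.036 m and angle between collar3_mid's own z axis and vertical below 0.12 rad and not (contact force between collar3 and the fingers above 0.05 N)) or (horizontal distance between collar4_mid and pan_centre below 0.01 m and z of collar4_mid in the frame of pan_centre below 0.036 m and angle between collar4_mid's own z axis and vertical below 0.12 rad and not (contact force between collar4 and the fingers above 0.05 N)))), for 0.2 s.
2. a second collar is threaded on the post and let go ((((horizontal distance between collar1_mid and pan_centre below 0.01 m and z of collar1_mid in the frame of pan_centre below 0.036 m and angle between collar1_mid's own z axis and vertical below 0.12 rad and not (contact force between collar1 and the fingers above 0.05 N)) and (horizontal distance between collar2_mid and pan_centre below 0.01 m and z of collar2_mid in the frame of pan_centre below 0.036 m and angle between collar2_mid's own z axis and vertical below 0.12 rad and not (contact force between collar2 and the fingers above 0.05 N))) or ((horizontal distance between collar1_mid and pan_centre below 0.01 m and z of collar1_mid in the frame of pan_centre below 0.036 m and angle between collar1_mid's own z axis and vertical below 0.12 rad and not (contact force between collar1 and the fingers above 0.05 N)) and (horizontal distance between collar3_mid and pan_centre below 0.01 m and z of collar3_mid in the frame of pan_centre below 0.036 m and angle between collar3_mid's own z axis and vertical below 0.12 rad and not (contact force between collar3 and the fingers above 0.05 N))) or ((horizontal distance between collar1_mid and pan_centre below 0.01 m and z of collar1_mid in the frame of pan_centre below 0.036 m and angle between collar1_mid's own z axis and vertical below 0.12 rad and not (contact force between collar1 and the fingers above 0.05 N)) and (horizontal distance between collar4_mid and pan_centre below 0.01 m and z of collar4_mid in the frame of pan_centre below 0.036 m and angle between collar4_mid's own z axis and vertical below 0.12 rad and not (contact force between collar4 and the fingers above 0.05 N))) or ((horizontal distance between collar2_mid and pan_centre below 0.01 m and z of collar2_mid in the frame of pan_centre below 0.036 m and angle between collar2_mid's own z axis and vertical below 0.12 rad and not (contact force between collar2 and the fingers above 0.05 N)) and (horizontal distance between collar3_mid and pan_centre below 0.01 m and z of collar3_mid in the frame of pan_centre below 0.036 m and angle between collar3_mid's own z axis and vertical below 0.12 rad and not (contact force between collar3 and the fingers above 0.05 N))) or ((horizontal distance between collar2_mid and pan_centre below 0.01 m and z of collar2_mid in the frame of pan_centre below 0.036 m and angle between collar2_mid's own z axis and vertical below 0.12 rad and not (contact force between collar2 and the fingers above 0.05 N)) and (horizontal distance between collar4_mid and pan_centre below 0.01 m and z of collar4_mid in the frame of pan_centre below 0.036 m and angle between collar4_mid's own z axis and vertical below 0.12 rad and not (contact force between collar4 and the fingers above 0.05 N))) or ((horizontal distance between collar3_mid and pan_centre below 0.01 m and z of collar3_mid in the frame of pan_centre below 0.036 m and angle between collar3_mid's own z axis and vertical below 0.12 rad and not (contact force between collar3 and the fingers above 0.05 N)) and (horizontal distance between collar4_mid and pan_centre below 0.01 m and z of collar4_mid in the frame of pan_centre below 0.036 m and angle between collar4_mid's own z axis and vertical below 0.12 rad and not (contact force between collar4 and the fingers above 0.05 N))))), for 0.2 s.
At the end, for the whole second after the job is handed in: The pointer rests between the two marks (1.17 to 1.57 rad); every collar is either threaded on the post (centre within 10 mm of the pan centre in plan, centre less than 36 mm above the pan, level within 0.12 rad) or still within 12 mm of its starting place (value of joint pointer between 1.17 and 1.57 rad and velocity of joint pointer between -0.1 and 0.1 rad/s and ((horizontal distance between collar1_mid and pan_centre below 0.01 m and z of collar1_mid in the frame of pan_centre below 0.036 m and angle between collar1_mid's own z axis and vertical below 0.12 rad) or distance of collar1_mid from where it was at the start of the episode below 0.012 m) and ((horizontal distance between collar2_mid and pan_centre below 0.01 m and z of collar2_mid in the frame of pan_centre below 0.036 m and angle between collar2_mid's own z axis and vertical below 0.12 rad) or distance of collar2_mid from where it was at the start of the episode below 0.012 m) and ((horizontal distance between collar3_mid and pan_centre below 0.01 m and z of collar3_mid in the frame of pan_centre below 0.036 m and angle between collar3_mid's own z axis and vertical below 0.12 rad) or distance of collar3_mid from where it was at the start of the episode below 0.012 m) and ((horizontal distance between collar4_mid and pan_centre below 0.01 m and z of collar4_mid in the frame of pan_centre below 0.036 m and angle between collar4_mid's own z axis and vertical below 0.12 rad) or distance of collar4_mid from where it was at the start of the episode below 0.012 m)); the robot touches nothing.
It fails at once if the pan is pressed down more than 32 mm (overload) (value of joint pan above 0.032 m).
It fails at once if the balance, its pan or post is pushed with more than 18 N (contact force between scale and anything else above 18 N).
It fails at once if a bystander is moved by more than 20 mm (distance of any of slug, hexnut, dish, objective, oil, driver from where it was at the start of the episode above 0.02 m).
It also fails if it takes over 72 s, if anything falls off the work surface, if the arm or the gripper's body presses on something with over 40 N, if the wrist force passes 120 N, or if a joint passes its speed limit or range.

ROBOT

A 6-joint arm with a two-finger parallel gripper is mounted at the origin on the work surface. World frame = base frame: x ahead of the robot, y to its left, z up, the work surface at z = 0. Lengths are in mm, angles in rad, forces in N, time in s.
With the tool pointing down it reaches from about 325 to 925 mm from the base axis. Payload 3.1 kg.
Tool frame: the origin (TCP) lies at the very end of the fingers, on their centre line; the grasp point (between the pads) lies 19 mm behind it; z points along the fingers, y is the direction in which the jaws open and shut (so a half turn about z gives the same grasp; the last joint's range is limited). The gripper opens to 85 mm and grips with 20 to 120 N. Pads are 22 mm wide; open, the fingers measure 114 mm over their backs; the gripper's body (76 mm by 85 mm) begins 54 mm behind the grasp point. The pads swing forward as they close: fully open they stand 13 mm farther back than shut.
Start: joints at [-1.427, 0.217, 1.613, -0, 1.311, -0.112], TCP at [158.158, -604.67, 231.3] pointing down, gripper open.
Joint ranges: [-2.75, 2.75], [-0.78, 2.1], [0.31, 2.55], [-1.13, 4.27], [0.13, 2.63], [-2.58, 2.58]. Speed limits (rad/s): [2.79, 2.79, 3.14, 3.14, 3.14, 3.14].

INTERFACE

Orientations are given as a unit quaternion [w, x, y, z].
In Python, from rig import arm gives the robot as it stands.
- The arm moves only by the tool move_arm, never from a script. Its argument "rows" is a list of rows, each a list of 7 numbers: the shift along the tool's x, y, z in m, then the turn, a rotation vector about the tool's x, y, z in degrees, then the opening, from 0 (shut) to 1 (fully open). In form: [[tx, ty, tz, rx, ry, rz, gripper], ...]. A call has 1 to 5 rows; each row is the pose to reach, as a shift and turn from the pose commanded when the call began, along the tool's axes at that moment; what a row does not reach only later rows make up. A row lasts 1/12 s, in which the tool goes at most 41.7 mm and 7.16 degrees, less where a joint would pass 70% of its speed; a pose out of reach is approached as far as the arm can. A call with a gripper value outside its range is refused whole. The fingers move at their own pace and stop on an object; the grip force is fixed at half the most. Time passes only in rows, so rows that repeat a pose let the fingers close. It gives the time, the measured TCP pose, the force and the opening at its end, in the units of the state.
- arm.sense(): the state, without advancing time (a new reading comes with each control period).
- arm.camera(name): name is "scene" or "top" or "wrist"; returns a dict with "color" (384x512x3 uint8, red, green, blue), "fx", "fy", "cx", "cy" (pixels), "distortion" ([k1, k2, p1, p2, k3] as OpenCV has them; the pictures are not rectified), "R" (3x3) and "t" (3): a world point X has camera coordinates R X + t. Camera axes: x right, y down, z forward; pixel columns grow to the right and rows downward; lengths in mm; the calibration is good to about 2 mm. A picture is of the moment at which its call begins. There is no depth.
- arm.finish_job(): hands the job in, once; it reports no verdict.
The state is a dict: "clock": time; "joint_positions": joint angles; "dq": joint speeds; "joint_efforts": joint torques, N m; "position": TCP position; "orientation": TCP orientation; "force": force on the tool from outside, world axes, zero at the start; "moment": the same for the moment, N m; "width": opening from 0.0 (shut) to 1.0 (fully open).
Only numpy, scipy, OpenCV 4.12 (cv2) and the standard library are available. Lean on these libraries where they do the work, as an engineer would, in place of code of your own. Each camera call takes 0.05 s, during which the arm holds its last target. There are 200 camera calls.

## Working session

There is one attempt and no reset: what is moved stays moved. The work goes in short steps, Python scripts to look and compute and a tool call to move; the robot and the scene stay as the last step left them, time stands still between calls to the robot, and variables do not carry over. Pictures are saved under pics/ and viewed, about 8 in all and at most 12, crops included, and the job is handed in when it is done.

Besides the shell and the picture viewer there is one more tool, called after "Request:" as name(argument=value, ...) on one line, values as JSON. move_arm: Moves the arm, as the interface text tells. Its arguments: {"type":"object","properties":{"rows":{"type":"array"}},"required":["rows"]}

```bash
ls; mkdir -p pics
cat > h.py <<'E'
import numpy as np, cv2
from rig import arm
def snap(n,f=None):
    c=arm.camera(n)
    if f: cv2.imwrite(f'pics/{f}.png',c['color'][:,:,::-1])
    return c
def K(c): return np.array([[c['fx'],0,c['cx']],[0,c['fy'],c['cy']],[0,0,1.]]),np.array(c['distortion'],float)
def ray(c,uv,z):
    k,d=K(c); R=np.array(c['R']);t=np.array(c['t'])
    p=cv2.undistortPoints(np.array(uv,float).reshape(-1,1,2),k,d).reshape(-1,2)
    w=np.c_[p,np.ones(len(p))]@R; o=-R.T@t
    return o+w*((z-o[2])/w[:,2])[:,None]
def proj(c,X):
    k,d=K(c); return cv2.projectPoints(np.array(X,float).reshape(-1,1,3),cv2.Rodrigues(np.array(c['R']))[0],np.array(c['t'],float),k,d)[0].reshape(-1,2)
E
python3 - <<'E'
from h import *
a=[]
for n in('scene','top'):
    c=snap(n); a.append(c['color'][:,:,::-1]); print(n,c['fx'],c['cx'],c['distortion'],np.round(-np.array(c['R']).T@np.array(c['t'])))
    print(np.round(c['R'],2))
cv2.imwrite('pics/a_top.png',cv2.resize(a[1],(800,600),interpolation=cv2.INTER_CUBIC));cv2.imwrite('pics/a_scene.png',cv2.resize(a[0],(800,600),interpolation=cv2.INTER_CUBIC))
print(arm.sense())
E
```

```text
pics
scene 386.16670103954283 255.82318937532153 [-0.02155206  0.          0.          0.          0.        ] [809. 523. 720.]
[[-0.9   0.43 -0.  ]
 [ 0.33  0.7  -0.63]
 [-0.27 -0.57 -0.77]]
top 460.9138312402973 259.0765427002123 [-0.05929385  0.          0.          0.          0.        ] [ 368.   61. 1080.]
[[ 0.   -1.    0.02]
 [-0.98 -0.01 -0.2 ]
 [ 0.2  -0.02 -0.98]]
{'clock': 0.1, 'joint_positions': array([-1.42718932e+00,  2.17691521e-01,  1.61480476e+00,  2.12840735e-05,
        1.31127541e+00, -1.12194674e-01]), 'dq': array([-4.88353169e-04, -2.68518694e-03, -3.87187090e-03,  3.67789392e-05,
        4.04687442e-04,  6.33377187e-04]), 'joint_efforts': array([-6.47031247e-04, -3.98074794e+01, -3.04970527e+01, -1.70825751e-04,
        4.20840079e-03,  1.28844835e-05]), 'position': array([ 158.06252613, -603.9189213 ,  230.0746578 ]), 'orientation': array([-1.08954350e-03,  9.91831593e-01,  1.27549617e-01, -6.83000523e-06]), 'force': array([-0.0228198 ,  0.11221436, -0.56692475]), 'moment': array([ 0.04228616, -0.0029266 , -0.06274378]), 'width': 1.0020212441159002}
```

View pics/a_top.png

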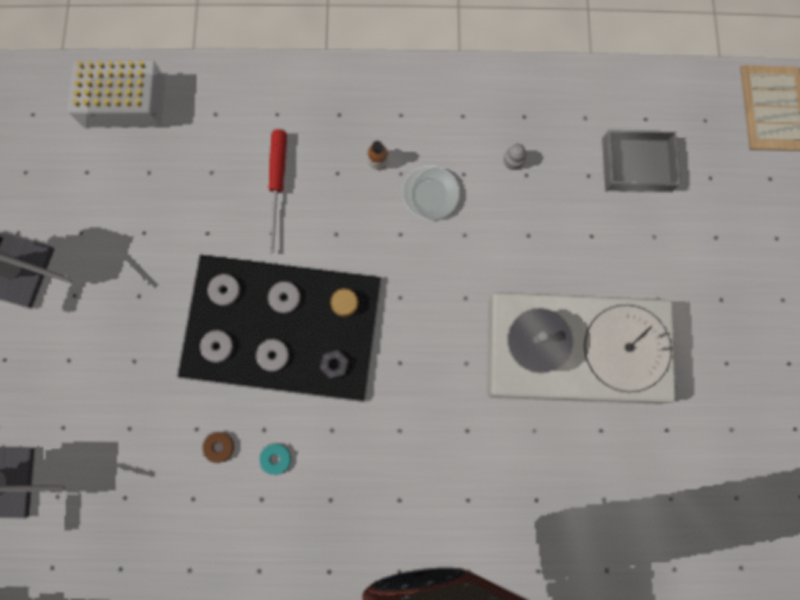

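View pics/a_scene.png

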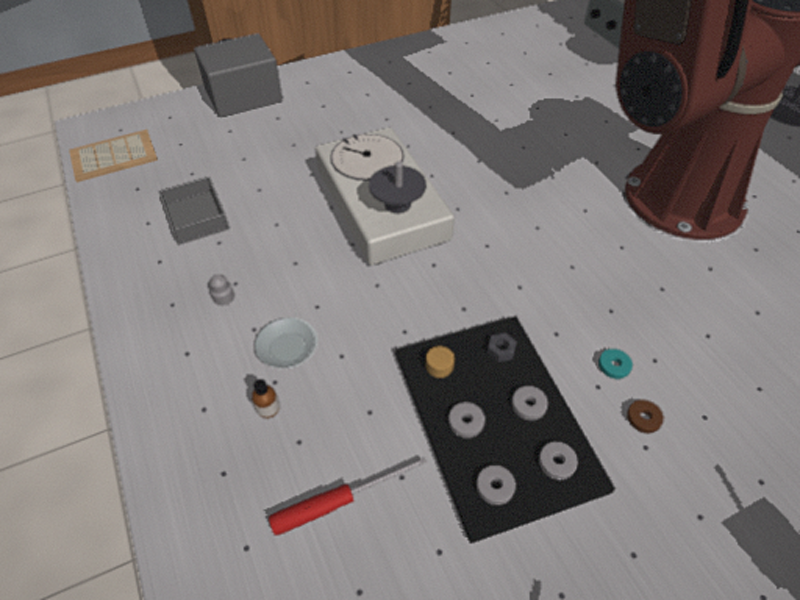

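The top view shows grey collars at about (223,289), (284,297), (216,346) and (272,354), the slug at (344,302) and the nut at (334,364). The pan is at (541,340), and its post leans right in the picture. The pointer is short of the marks. The scene view shows the same layout.

Run:
```python
from h import *
c=snap('top'); im=c['color']; g=cv2.cvtColor(im,cv2.COLOR_RGB2GRAY)
for u,v in [(223,289),(284,297),(216,346),(272,354)]:
    u*=.64;v*=.64
    m=np.zeros_like(g); cv2.circle(m,(int(u),int(v)),14,255,-1)
    b=((g>90)&(m>0)).astype(np.uint8)
    cn=max(cv2.findContours(b,cv2.RETR_EXTERNAL,cv2.CHAIN_APPROX_NONE)[0],key=cv2.contourArea)
    (x,y),r=cv2.minEnclosingCircle(cn); e=cv2.fitEllipse(cn)
    print('collar',np.round(ray(c,[e[0]],24)[0],1),e[1])
for p,z in [((344,302),37),((334,364),29),((541,340),112),((630,347),65)]: print(p,np.round(ray(c,[np.array(p)*.64],z)[0],1))
# dark pan ellipse
x0,y0=int(541*.64),int(340*.64)
s=c['color'][y0-35:y0+35,x0-35:x0+95]
s=cv2.resize(s[:,:,::-1],None,fx=6,fy=6,interpolation=cv2.INTER_CUBIC); 
c2=snap('scene'); x,y=int(395*.64),int(180*.64); s2=cv2.resize(c2['color'][y-35:y+35,x-65:x+65,::-1],None,fx=4,fy=4,interpolation=cv2.INTER_CUBIC)
s2=cv2.resize(s2,(s.shape[1],s.shape[0]*520//780*1))
out=np.vstack([s,s2])[:,:]; print(out.shape); cv2.imwrite('pics/b.png',cv2.resize(out,None,fx=600/out.shape[0],fy=600/out.shape[0]))
w=snap('wrist','w0'); print(np.round(w['R'],3),-np.array(w['R']).T@w['t'],w['fx'],w['distortion'])
```

```text
collar [587.1 317.   24. ] (18.114885330200195, 19.123807907104492)
collar [576.2 225.8  24. ] (18.282670974731445, 19.079483032226562)
collar [501.6 323.5  24. ] (18.603778839111328, 19.374465942382812)
collar [489.4 240.   24. ] (18.915559768676758, 19.399991989135742)
(344, 302) [565.9 133.5  37. ]
(334, 364) [475.3 146.9  29. ]
(541, 340) [ 500.7 -140.4  112. ]
(630, 347) [ 497.5 -278.5   65. ]
(700, 780, 3)
[[ 0.252 -0.968 -0.002]
 [-0.928 -0.242  0.284]
 [-0.275 -0.07  -0.959]] [ 226.966349   -586.35686607  372.56717746] 327.70101544638214 [-0.05478772  0.          0.          0.          0.        ]
```

View pics/b.png

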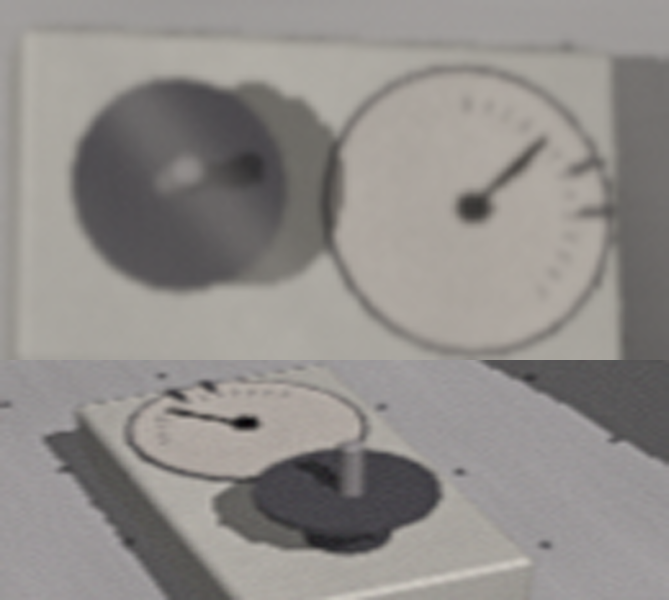

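From the crop: the post top is at about crop (185,168), and the pointer is at about 46°, or 0.8 rad, so two collars should do. I'll go above the pan first, look with the wrist camera, then go on to the collars.

Request:
move_arm(rows=[[0.375, -0.36, 0, 0, 0, 0, 0.75], [0.375, -0.36, 0, 0, 0, 0, 0.75], [0.375, -0.36, 0, 0, 0, 0, 0.75], [0.375, -0.36, 0, 0, 0, 0, 0.75], [0.375, -0.36, 0, 0, 0, 0, 0.75]])

```text
clock: 0.67
position: [267.6, -425.3, 231.1]
orientation: [-0.0, 0.992, 0.127, 0.0]
force: [1.2, -0.4, 0.5]
width: 0.75
```

Request:
move_arm(rows=[[0.225, -0.216, 0, 0, 0, 0, 0.75], [0.225, -0.216, 0, 0, 0, 0, 0.75], [0.225, -0.216, 0, 0, 0, 0, 0.75], [0.225, -0.216, 0, 0, 0, 0, 0.75], [0.225, -0.216, 0, 0, 0, 0, 0.75]])

```text
clock: 1.08
position: [376.5, -247.6, 231.5]
orientation: [0.0, 0.992, 0.127, 0.0]
force: [0.0, -0.1, -0.4]
width: 0.748
```

Request:
move_arm(rows=[[0.075, -0.072, 0, 0, 0, 0, 0.75], [0.075, -0.072, 0, 0, 0, 0, 0.75], [0.075, -0.072, 0, 0, 0, 0, 0.75], [0.075, -0.072, 0, 0, 0, 0, 0.75]])

```text
clock: 1.42
position: [431.8, -157.3, 231.4]
orientation: [-0.001, 0.991, 0.13, 0.001]
force: [-0.3, -0.6, -0.2]
width: 0.748
```

Run:
```python
from h import *
w=snap('wrist'); s=arm.sense(); print(s['clock'],s['position'],np.round(w['R'],3).tolist(),-np.array(w['R']).T@w['t'])
np.savez('post',**w)
im=w['color'][:,:,::-1].copy()
cv2.imwrite('pics/w1.png',im)
t=snap('top'); print(ray(t,[(347,214.7)],152),proj(w,ray(t,[(347,214.7)],152)))
```

```text
1.4667 [ 430.92696434 -159.10482956  231.32696578] [[0.258, -0.966, -0.001], [-0.927, -0.247, 0.282], [-0.273, -0.072, -0.959]] [ 500.40431591 -139.06898444  373.63080352]
[[ 501.18608715 -133.80930234  152.        ]] [[247.98599507  84.00375833]]
```

View pics/w1.png

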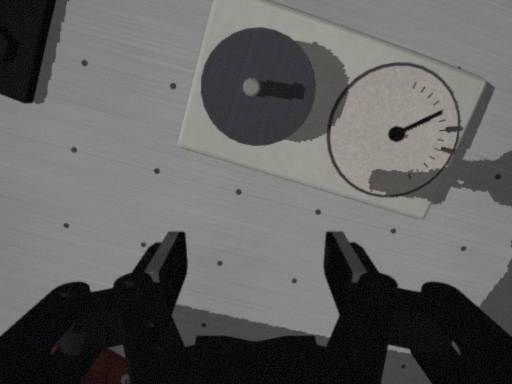

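The wrist view shows the post top at about (251,87), the pan around (258,86) and the fingertips symmetric about column 255.

```bash
cat >> h.py <<'E'
def postfind(w,uv,ztop,r=16,th=75):
    g=cv2.cvtColor(w['color'],cv2.COLOR_RGB2GRAY); m=np.zeros_like(g); cv2.circle(m,tuple(int(round(a)) for a in uv),r,255,-1)
    b=((g>th)&(m>0)).astype(np.uint8); cn=max(cv2.findContours(b,cv2.RETR_EXTERNAL,cv2.CHAIN_APPROX_NONE)[0],key=cv2.contourArea)
    M=cv2.moments(cn); q=(M['m10']/M['m00'],M['m01']/M['m00']); return q,cv2.boundingRect(cn),ray(w,[q],ztop)[0]
def tool(s,d):
    from scipy.spatial.transform import Rotation as Ro
    q=s['orientation']; return Ro.from_quat([q[1],q[2],q[3],q[0]]).inv().apply(d)
E
python3 - <<'E'
from h import *
w=dict(np.load('post.npz'))
g=cv2.cvtColor(w['color'],cv2.COLOR_RGB2GRAY); print(g[76:100:2,238:266:2])
print(postfind(w,(251,87),152))
b=((g<75)).astype(np.uint8); b[:,:195]=0;b[:20]=0;b[155:]=0;b[:,322:]=0
cn=max(cv2.findContours(b,cv2.RETR_EXTERNAL,cv2.CHAIN_APPROX_NONE)[0],key=cv2.contourArea); e=cv2.minEnclosingCircle(cn); print(e,ray(w,[e[0]],110))
s=arm.sense(); print(tool(s,np.array([489.4,240,150])-s['position']))
E
```

```text
[[ 57  58  56  56  56  55  59  56  57  56  55  58  58  57]
 [ 55  58  56  54  62  77  89  78  75  62  55  57  59  59]
 [ 53  58  56  64 105 110 106 102  92  76  58  44  55  55]
 [ 57  60  60  97 115 113 116 112 111  97  67  36  34  31]
 [ 60  57  69 119 113 113 114 114 113 105  77  45  29  35]
 [ 57  57  71 118 115 111 114 113 111 109  90  48  34  32]
 [ 56  60  72 115 115 115 114 111 113 111  90  52  26  27]
 [ 59  54  64 110 114 119 114 111 116 111  67  43  33  34]
 [ 57  57  54  77 110 110 114 110 110  88  56  32  30  27]
 [ 55  55  57  58  83  96 100  90  80  61  33  33  31  30]
 [ 57  57  56  55  59  62  65  66  61  50  47  33  36  35]
 [ 56  54  52  57  57  53  57  57  51  50  56  55  52  53]]
((250.3420843277645, 86.45186953062847), (243, 78, 16, 18), array([ 500.08938566, -135.68172846,  152.        ]))
((258.16058349609375, 86.13490295410156), 58.631126403808594) [[ 501.8196585  -140.83221687  110.        ]]
[ 159.36283728 -371.95784751   81.00788573]
```

Request:
move_arm(rows=[[0.159, -0.372, 0, 0, 0, 0, 0.75], [0.159, -0.372, 0, 0, 0, 0, 0.75], [0.159, -0.372, 0, 0, 0, 0, 0.75], [0.159, -0.372, 0, 0, 0, 0, 0.75], [0.159, -0.372, 0, 0, 0, 0, 0.75]])

```text
clock: 1.93
position: [461.0, 45.2, 231.5]
orientation: [0.0, 0.992, 0.126, 0.0]
force: [0.5, -0.5, 0.4]
width: 0.751
```

Request:
move_arm(rows=[[0.077, -0.18, 0.04, 0, 0, 0, 0.75], [0.077, -0.18, 0.08, 0, 0, 0, 0.75], [0.077, -0.18, 0.08, 0, 0, 0, 0.75], [0.077, -0.18, 0.08, 0, 0, 0, 0.75], [0.077, -0.18, 0.08, 0, 0, 0, 0.75]])

```text
clock: 2.35
position: [490.2, 235.4, 152.4]
orientation: [0.0, 0.992, 0.127, 0.0]
force: [0.2, -1.1, -0.4]
width: 0.748
```

```bash
cat >> h.py <<'E'
def borefind(w,X,r=24,th=80):
    uv=proj(w,[X])[0]
    g=cv2.cvtColor(w['color'],cv2.COLOR_RGB2GRAY); u,v=[int(round(a)) for a in uv]
    m=np.zeros_like(g); cv2.circle(m,(u,v),r,255,-1); b=((g>th)&(m>0)).astype(np.uint8)
    cs,hi=cv2.findContours(b,cv2.RETR_CCOMP,cv2.CHAIN_APPROX_NONE)
    out=[]
    for c,h in zip(cs,hi[0]):
        if cv2.contourArea(c)>60 and len(c)>5: out.append((h[3]>=0,cv2.fitEllipse(c)))
    return uv,out
E
python3 - <<'E'
from h import *
s=arm.sense(); print(s['clock'],s['position'])
w=snap('wrist','w2'); 
uv,o=borefind(w,[489.4,240,27],r=50); print(uv)
for h,e in o: print(h,e,ray(w,[e[0]],27))
E
```

```text
2.35 [490.22424541 235.36713759 152.37860795]
[249.48236074 173.95529609]
False ((250.92547607421875, 175.06187438964844), (52.780723571777344, 53.66948699951172), 112.23509216308594) [[488.76776787 238.58183661  27.        ]]
True ((250.95301818847656, 175.09446716308594), (14.03119945526123, 15.798494338989258), 91.94583129882812) [[488.74596585 238.55226653  27.        ]]
```

View pics/w2.png

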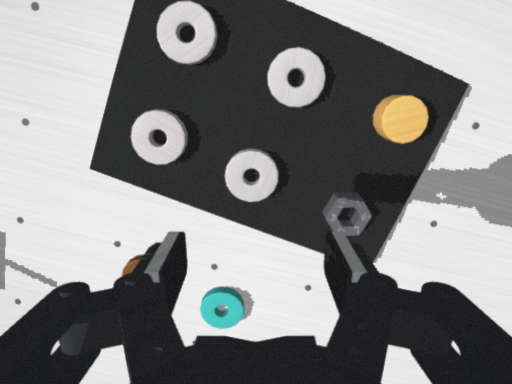

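The picture shows the target collar at (251,175), centred between the jaws, with the nut at (347,214) clear of the right finger.

Request:
move_arm(rows=[[0, 0, 0.035, 0, 0, 0, 0.75], [0, 0, 0.07, 0, 0, 0, 0.75], [0, 0, 0.08, 0, 0, 0, 0.75], [0, 0, 0.08, 0, 0, 0, 0.75]])

```text
clock: 2.73
position: [486.3, 232.6, 69.1]
orientation: [0.001, 0.992, 0.127, -0.005]
force: [0.0, -0.4, -0.7]
width: 0.745
```

Run:
```python
from h import *
s=arm.sense(); print(s['clock'],s['position'],s['force'])
w=snap('wrist','w3'); 
uv,o=borefind(w,[489.4,240,27],r=60); print(uv)
for h,e in o: p=ray(w,[e[0]],27)[0]; print(h,e,p,tool(s,p-s['position']))
```

```text
2.7333 [486.28959735 232.58937333  69.12495371] [ 0.00924599 -0.38430675 -0.73999947]
[244.41384814 201.67188101]
False ((246.57211303710938, 202.00640869140625), (73.823486328125, 74.98017120361328), 93.67552185058594) [489.51631409 238.70272338  27.        ] [ 5.04840352 -5.14575088 42.07530564]
True ((246.7790985107422, 201.96453857421875), (17.745988845825195, 21.508005142211914), 93.90043640136719) [489.5730122  238.58969077  27.        ] [ 5.07487706 -5.02209739 42.07517686]
```

Request:
move_arm(rows=[[0.0045, -0.005, 0.02, 0, 0, 0, 0.75], [0.0045, -0.005, 0.04, 0, 0, 0, 0.75], [0.0045, -0.005, 0.05, 0, 0, 0, 0.75], [0.0045, -0.005, 0.05, 0, 0, 0, 0.75], [0.0045, -0.005, 0.05, 0, 0, 0, 0.75]])

```text
clock: 3.2
position: [493.4, 240.9, 24.2]
orientation: [-0.0, 0.992, 0.127, 0.001]
force: [0.3, 0.2, 0.1]
width: 0.748
```

Run:
```python
from h import *
s=arm.sense(); print(s['clock'],s['position'],s['force'])
w=snap('wrist','w4'); s=arm.sense(); print(s['position'])
uv,o=borefind(w,[489.4,238.6,27],r=90); print(uv)
for h,e in o: p=ray(w,[e[0]],27)[0]; print(h,e,p,tool(s,p-s['position']))
```

```text
3.2 [493.39964182 240.90144048  24.18274402] [0.28258622 0.1937973  0.11733792]
[493.90053173 241.18842341  24.68835   ]
[257.77400832 252.8371494 ]
False ((228.67514038085938, 326.16522216796875), (17.72507667541504, 108.28205871582031), 107.65904998779297) [444.65237628 242.34692045  27.        ] [-47.35498142 -13.5527651   -2.42795161]
False ((341.45068359375, 241.6756591796875), (9.940868377685547, 33.7156867980957), 157.8020782470703) [504.85311121 201.92794406  27.        ] [ 0.69330368 40.75351124 -2.3148679 ]
False ((172.87254333496094, 236.9626007080078), (6.233195781707764, 22.175073623657227), 19.20964241027832) [487.30855419 279.1543083   27.        ] [  3.21079944 -38.40067234  -2.29900846]
False ((257.69525146484375, 250.6396484375), (91.50199127197266, 93.07948303222656), 85.61096954345703) [490.5146344  238.93122789  27.        ] [-3.84025425  1.32913119 -2.32138227]
True ((257.7498779296875, 250.1253662109375), (17.96172332763672, 26.957637786865234), 89.98768615722656) [490.78342123 238.97508126  27.        ] [-3.56910285  1.35454669 -2.32071005]
```

View pics/w4.png

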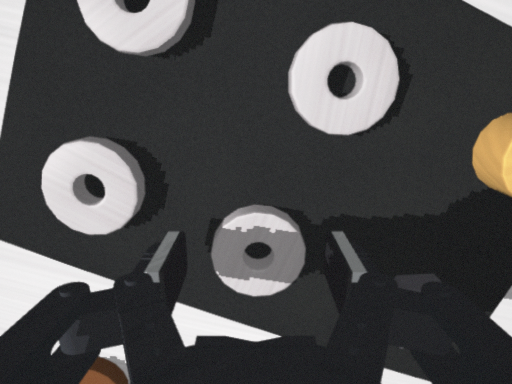

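The view shows the collar at (258,250) between the open fingers, about 3.5 mm off along tool x. I'll correct that, lower and grip.

Request:
move_arm(rows=[[-0.0035, 0.001, 0.005, 0, 0, 0, 0.75], [-0.0035, 0.001, 0.008, 0, 0, 0, 0.75], [-0.0035, 0.001, 0.008, 0, 0, 0, 0.75], [-0.0035, 0.001, 0.008, 0, 0, 0, 0.4], [-0.0035, 0.001, 0.008, 0, 0, 0, 0.4]])

```text
clock: 3.67
position: [489.6, 239.4, 15.8]
orientation: [0.0, 0.992, 0.128, -0.0]
force: [-0.0, 0.3, 2.7]
width: 0.513
```

Request:
move_arm(rows=[[0, 0, 0, 0, 0, 0, 0.4], [0, 0, 0, 0, 0, 0, 0.4], [0, 0, 0, 0, 0, 0, 0.4], [0, 0, 0, 0, 0, 0, 0.4]])

```text
clock: 4.0
position: [489.7, 239.4, 15.9]
orientation: [0.0, 0.992, 0.128, 0.0]
force: [-2.5, -1.6, 6.0]
width: 0.506
```

Request:
move_arm(rows=[[0, 0, -0.005, 0, 0, 0, 0], [0, 0, -0.04, 0, 0, 0, 0], [0, 0, -0.08, 0, 0, 0, 0], [0, 0, -0.12, 0, 0, 0, 0], [0, 0, -0.16, 0, 0, 0, 0]])

```text
clock: 4.42
position: [488.5, 239.1, 176.0]
orientation: [0.0, 0.992, 0.128, -0.001]
force: [0.8, 0.5, -1.4]
width: 0.509
```

Run:
```python
from h import *
s=arm.sense(); print(s['clock'],s['position'],s['force'],s['width'])
w=snap('wrist','w5'); s=arm.sense(); print(s['position'])
zt=s['position'][2]+11
uv,o=borefind(w,np.r_[s['position'][:2],zt],r=45); print(uv)
for h,e in o: p=ray(w,[e[0]],zt)[0]; print(h,e,p,tool(s,p-s['position']))
```

```text
4.4167 [488.54564525 239.12949867 175.9564918 ] [ 0.83773984  0.48594536 -1.42256933] 0.5085142502200902
[494.48278356 241.31545094 186.25103656]
[253.73436738 251.39014063]
False ((254.0, 251.0), (89.08557891845703, 89.08557891845703), 0.0) [494.68360191 241.25486632 197.25103656] [  0.34414654   0.09644253 -10.996193  ]
```

View pics/w5.png

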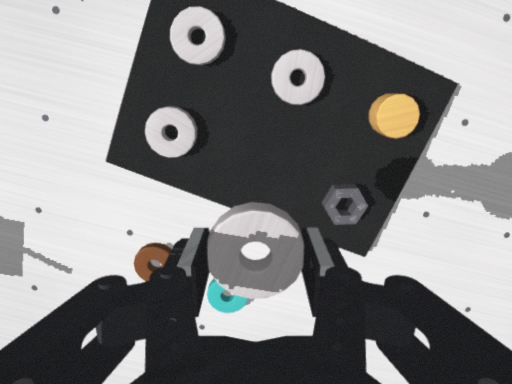

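The collar is held: the bore is at about (255,250) and the force is −1.4 N. I'll go to 70 mm short of the post, so the camera sees the post and the held collar together.

Request:
move_arm(rows=[[-0.155, 0.366, -0.01, 0, 0, 0, 0], [-0.155, 0.366, -0.01, 0, 0, 0, 0], [-0.155, 0.366, -0.01, 0, 0, 0, 0], [-0.155, 0.366, -0.01, 0, 0, 0, 0], [-0.155, 0.366, -0.01, 0, 0, 0, 0]])

```text
clock: 4.88
position: [458.5, 31.9, 180.0]
orientation: [0.0, 0.992, 0.128, 0.0]
force: [1.0, -0.3, -1.2]
width: 0.502
```

Request:
move_arm(rows=[[-0.074, 0.174, 0, 0, 0, 0, 0], [-0.074, 0.174, 0, 0, 0, 0, 0], [-0.074, 0.174, 0, 0, 0, 0, 0], [-0.074, 0.174, 0, 0, 0, 0, 0], [-0.074, 0.174, 0, 0, 0, 0, 0]])

```text
clock: 5.3
position: [430.9, -157.5, 180.2]
orientation: [0.001, 0.992, 0.126, 0.0]
force: [0.3, -0.2, -0.4]
width: 0.507
```

Request:
move_arm(rows=[[0, 0, 0, 0, 0, 0, 0], [0, 0, 0, 0, 0, 0, 0], [0, 0, 0, 0, 0, 0, 0]])

```text
clock: 5.55
position: [431.5, -153.2, 179.8]
orientation: [-0.001, 0.992, 0.127, -0.0]
force: [0.9, 0.0, -1.8]
width: 0.506
```

Run:
```python
from h import *
s=arm.sense(); print(s['clock'],s['position'],s['force'],s['width'])
w=snap('wrist','w6'); np.savez('w6',**w)
print(proj(w,[500,-135.7,152]))
print(postfind(w,proj(w,[500,-135.7,152])[0],152,r=20))
print(tool(s,-np.array(w['R']).T@w['t']-s['position']))
im=w['color'][:,:,::-1]
cv2.imwrite('pics/w6c.png',cv2.resize(im[0:300,130:390],None,fx=2,fy=2,interpolation=cv2.INTER_CUBIC))
```

```text
5.55 [ 431.46872619 -153.16701672  179.77064258] [ 0.86653366  0.04984865 -1.83667201] 0.5060309784782124
[[255.97456712  87.73704598]]
((256.02072968490876, 87.57669983416251), (245, 76, 23, 25), array([ 500.08091009, -135.70271519,  152.        ]))
[ 7.11723565e+01  6.65820495e-03 -1.42094242e+02]
```

View pics/w6c.png

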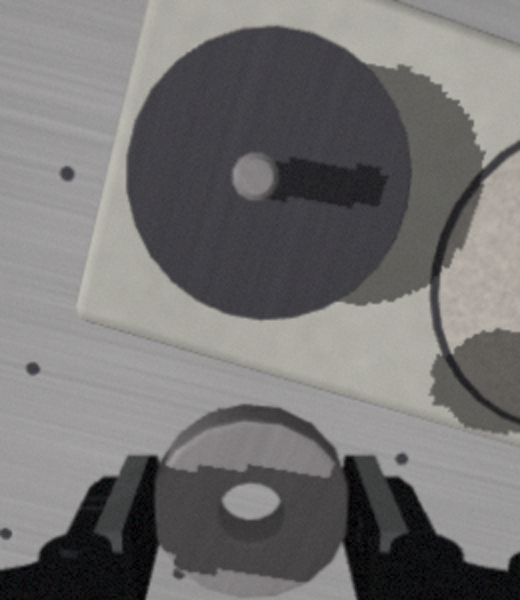

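The crop shows the post at (254,176), the held collar's bore at about (252,514), and its outer edges at 155 and 347.

Run:
```python
from h import *
w=dict(np.load('w6.npz')); s=arm.sense(); P=np.array([431.4,-153.3,180.1]); print(s['position'])
C=-w['R'].T@w['t']; P=None
from scipy.spatial.transform import Rotation as Ro
q=s['orientation'];T=Ro.from_quat([q[1],q[2],q[3],q[0]]).as_matrix(); P=C-T@[71.17,0,-142.1]; print(P)
cr=lambda x,y:(130+x/2-.25,y/2-.25)
zt=P[2]+11.5
for a,z in [((252,514),zt),((220,514),zt),((285,514),zt),((252,482),zt),((252,547),zt),((155,500),zt-1),((347,500),zt-1),((251,420),zt),((251,597),zt),((251,482),zt-12),((251,520),zt-12)]:
    p=ray(w,[cr(*a)],z)[0]; print(a,np.round(T.T@(p-P),2))
a=np.linspace(0,6.28,60)
im=cv2.resize(w['color'][0:300,130:390,::-1],None,fx=2,fy=2,interpolation=cv2.INTER_CUBIC)
g=cv2.cvtColor(im,cv2.COLOR_BGR2GRAY)
print('col252',g[400:600:4,252]); print('row512',g[512,200:304:3])
```

```text
[ 431.60369838 -152.76644922  179.79540263]
[ 431.49459526 -153.27595276  179.76721373]
(252, 514) [ -1.66   0.14 -11.5 ]
(220, 514) [ -1.65  -7.01 -11.49]
(285, 514) [ -1.67   7.5  -11.51]
(252, 482) [  6.23   0.15 -11.5 ]
(252, 547) [-10.09   0.13 -11.5 ]
(155, 500) [  1.29 -21.55 -10.48]
(347, 500) [  1.23  21.38 -10.52]
(251, 420) [ 20.8   -0.05 -11.51]
(251, 597) [-23.48  -0.12 -11.49]
(251, 482) [ 0.27 -0.08  0.5 ]
(251, 520) [-10.   -0.1   0.5]
col252 [154 124  65  63  66  85 135 128 128 129 131 130 127 128 126 126 115  71
  70  74  71 138 158 157 156 152 156 153 155 157  82  58  59  59  59  62
  74  74  72  71  71  68  70  70 122 127 127 126 130 129]
row512 [ 69  73  70  68  69  69  61  55  58  72 115 150 155 155 156 154 153 155
 153 153 154 153 151 141 107  61  56  53  63  70  72  71  72  68  70]
```

Request:
move_arm(rows=[[0.0364, 0, 0, 0, 0, 0, 0], [0.0728, 0.0003, 0, 0, 0, 0, 0], [0.0728, 0.0003, 0.01, 0, 0, 0, 0], [0.0728, 0.0003, 0.02, 0, 0, 0, 0], [0.0728, 0.0003, 0.02, 0, 0, 0, 0]])

```text
clock: 6.02
position: [500.1, -133.4, 157.1]
orientation: [-0.002, 0.992, 0.129, -0.003]
force: [-1.1, 1.2, -1.6]
width: 0.504
```

Request:
move_arm(rows=[[0, 0, 0, 0, 0, 0, 0], [0, 0, 0.003, 0, 0, 0, 0], [0, 0, 0.006, 0, 0, 0, 0], [0, 0, 0.009, 0, 0, 0, 0], [0, 0, 0.012, 0, 0, 0, 0]])

```text
clock: 6.43
position: [502.2, -135.9, 148.3]
orientation: [0.0, 0.992, 0.127, 0.0]
force: [0.2, 0.6, -1.0]
width: 0.507
```

Request:
move_arm(rows=[[0, 0, 0.001, 0, 0, 0, 0], [0, 0, 0.002, 0, 0, 0, 0], [0, 0, 0.002, 0, 0, 0, 0]])

```text
clock: 6.68
position: [502.1, -135.7, 146.1]
orientation: [-0.0, 0.992, 0.127, -0.0]
force: [0.3, -0.1, -1.7]
width: 0.507
```

Run:
```python
from h import *
s=arm.sense(); print(s['clock'],s['position'],s['force'],s['width'])
w=snap('wrist');c=snap('scene');x,y=int(395*.64),int(180*.64)
a=cv2.resize(w['color'][170:320,155:355,::-1],None,fx=3,fy=3,interpolation=cv2.INTER_CUBIC)
b=cv2.resize(c['color'][y-75:y+75,x-20:x+40,::-1],(180,450),interpolation=cv2.INTER_CUBIC)
cv2.imwrite('pics/d.png',np.hstack([a,b]))
```

```text
6.6833 [ 502.1363965  -135.73687904  146.05312561] [ 0.3319636  -0.13641403 -1.7366436 ] 0.5068567132433339
```

View pics/d.png

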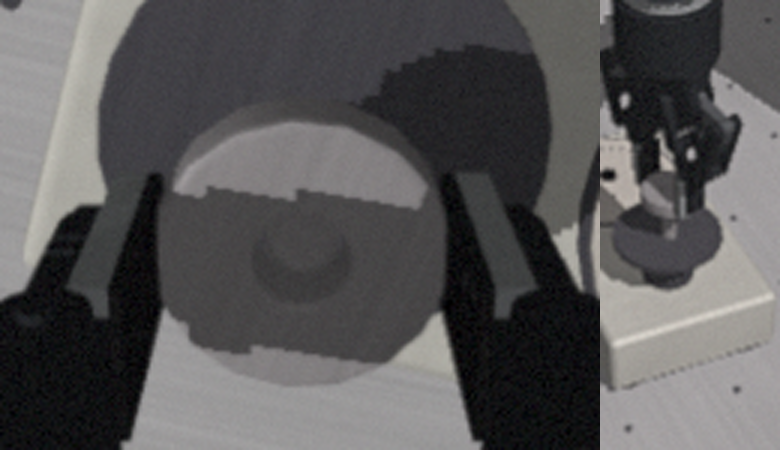

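The post shows as a lighter disc inside the bore, and there is no contact force, so the collar is threaded. I'll lower it.

Request:
move_arm(rows=[[0, 0, 0.007, 0, 0, 0, 0], [0, 0, 0.014, 0, 0, 0, 0], [0, 0, 0.021, 0, 0, 0, 0], [0, 0, 0.027, 0, 0, 0, 0], [0, 0, 0.031, 0, 0, 0, 0]])

```text
clock: 7.2
position: [501.4, -135.3, 113.6]
orientation: [-0.001, 0.992, 0.128, -0.001]
force: [-0.8, 0.6, -1.2]
width: 0.504
```

Request:
move_arm(rows=[[0, 0, 0.001, 0, 0, 0, 0], [0, 0, 0.002, 0, 0, 0, 0], [0, 0, 0.003, 0, 0, 0, 0], [0, 0, 0.003, 0, 0, 0, 0], [0, 0, 0.003, 0, 0, 0, 0]])

```text
clock: 7.62
position: [502.6, -135.8, 112.6]
orientation: [0.0, 0.992, 0.128, 0.0]
force: [-0.1, -0.4, -1.3]
width: 0.505
```

Run:
```python
from h import *
for i in range(5):
    s=arm.sense(); print(s['clock'],s['position'],s['force'],s['width']); snap('top')
w=snap('wrist'); t=snap('top')
np.savez('w7',**w); cv2.imwrite('pics/w7.png',w['color'][:,:,::-1])
```

```text
7.6167 [ 502.57436498 -135.78064603  112.56864461] [-0.0641005  -0.43463044 -1.3035523 ] 0.5052023057650834
7.6667 [ 502.57251029 -135.78934156  112.59951256] [ 0.35067053 -0.54921607 -1.39536244] 0.5029786847855408
7.7167 [ 502.55956556 -135.79718027  112.62794836] [-0.05414452 -0.23804732 -1.11252729] 0.5017707618564624
7.7667 [ 502.51875618 -135.78279787  112.58101986] [ 0.28687442 -1.07285381 -1.24986036] 0.5004986401173664
7.8167 [ 502.48276773 -135.73147912  112.53017323] [-0.4362638   0.29569417 -0.65251575] 0.50407225797979
```

Request:
move_arm(rows=[[0, 0, 0.001, 0, 0, 0, 0], [0, 0, 0.002, 0, 0, 0, 0], [0, 0, 0.003, 0, 0, 0, 0], [0, 0, 0.003, 0, 0, 0, 0], [0, 0, 0.003, 0, 0, 0, 0]])

```text
clock: 8.38
position: [502.3, -135.7, 109.2]
orientation: [-0.0, 0.992, 0.128, -0.0]
force: [0.1, -0.4, -0.5]
width: 0.505
```

Run:
```python
from h import *
f=[]
for i in range(6):
    s=arm.sense(); f.append(np.r_[s['position'],s['force']]); snap('top')
print(np.mean(f,0).round(2))
w=snap('wrist')
np.savez('w7',**w)
g=cv2.cvtColor(w['color'],cv2.COLOR_RGB2GRAY)
cv2.imwrite('pics/w7.png',w['color'][:,:,::-1])
```

```text
[ 5.0230e+02 -1.3568e+02  1.0927e+02  1.7000e-01 -3.5000e-01 -6.6000e-01]
```

The weight is half carried by the pan, so I'll release and raise.

Request:
move_arm(rows=[[0, 0, 0.001, 0, 0, 0, 0], [0, 0, 0.001, 0, 0, 0, 0.6], [0, 0, 0.001, 0, 0, 0, 0.7], [0, 0, 0.001, 0, 0, 0, 0.75], [0, 0, 0.001, 0, 0, 0, 0.75]])

```text
clock: 9.15
position: [502.5, -135.8, 108.4]
orientation: [0.0, 0.992, 0.128, 0.0]
force: [0.8, 0.2, -0.3]
width: 0.754
```

Request:
move_arm(rows=[[0, 0, -0.01, 0, 0, 0, 0.75], [0, 0, -0.035, 0, 0, 0, 0.75], [0, 0, -0.07, 0, 0, 0, 0.75], [0, 0, -0.1, 0, 0, 0, 0.75], [0, 0, -0.1, 0, 0, 0, 0.75]])

```text
clock: 9.57
position: [507.1, -137.6, 217.0]
orientation: [0.004, 0.992, 0.128, 0.006]
force: [1.1, 0.4, 1.3]
width: 0.747
```

Request:
move_arm(rows=[[-0.03, 0, 0, 0, 0, 0, 0.75], [-0.03, 0, 0, 0, 0, 0, 0.75], [-0.03, 0, 0, 0, 0, 0, 0.75]])

```text
clock: 9.82
position: [472.5, -143.2, 208.4]
orientation: [-0.0, 0.992, 0.127, 0.0]
force: [0.2, 0.5, 0.3]
width: 0.747
```

Run:
```python
from h import *
s=arm.sense(); print(s['clock'],s['position'],s['force'],s['width'])
w=snap('wrist'); np.savez('w8',**w); cv2.imwrite('pics/w8.png',w['color'][:,:,::-1])
s=arm.sense(); T=np.array([487.9,238.7,150.])
# next collar
for X in [(576.2,225.8),(501.6,323.5)]: print(tool(s,np.r_[X,150]-s['position']))
```

```text
9.8167 [ 472.45709028 -143.23996116  208.3772275 ] [0.16488654 0.48415626 0.25125393] 0.7469871021099641
[ 192.7252365  -331.1795505    58.55321332]
[ 145.18784055 -444.54022085   58.4868609 ]
```

View pics/w8.png

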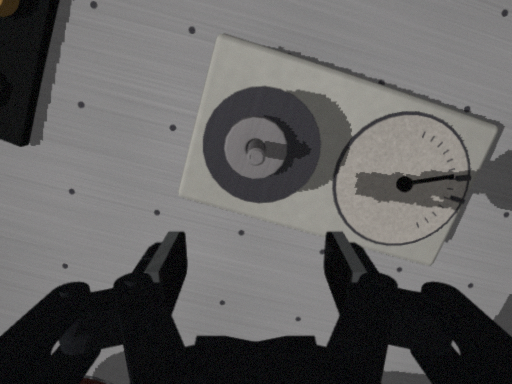

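The first collar lies flat on the pan around the post, at (256,147), and the pointer is just short of the first mark, so one more is needed. Next is the collar near (576,225).

Request:
move_arm(rows=[[0.192, -0.33, 0, 0, 0, 0, 0.75], [0.192, -0.33, 0, 0, 0, 0, 0.75], [0.192, -0.33, 0, 0, 0, 0, 0.75], [0.192, -0.33, 0, 0, 0, 0, 0.75], [0.192, -0.33, 0, 0, 0, 0, 0.75]])

```text
clock: 10.28
position: [530.1, 59.7, 208.5]
orientation: [-0.0, 0.992, 0.127, 0.001]
force: [0.8, -1.0, 0.6]
width: 0.753
```

Request:
move_arm(rows=[[0.087, -0.15, 0, 0, 0, 0, 0.75], [0.087, -0.15, 0.02, 0, 0, 0, 0.75], [0.087, -0.15, 0.06, 0, 0, 0, 0.75], [0.087, -0.15, 0.1, 0, 0, 0, 0.75], [0.087, -0.15, 0.12, 0, 0, 0, 0.75]])

```text
clock: 10.7
position: [575.7, 218.3, 111.7]
orientation: [-0.001, 0.992, 0.129, 0.004]
force: [0.2, -0.2, -0.3]
width: 0.746
```

Request:
move_arm(rows=[[0, 0, 0, 0, 0, 0, 0.75], [0, 0, 0, 0, 0, 0, 0.75], [0, 0, 0, 0, 0, 0, 0.75], [0, 0, 0, 0, 0, 0, 0.75]])

```text
clock: 11.03
position: [574.5, 213.7, 113.2]
orientation: [-0.0, 0.992, 0.127, 0.003]
force: [0.7, -0.0, -0.0]
width: 0.752
```

```bash
cat > bf.py <<'E'
from h import *
s=arm.sense(); print(s['clock'],s['position'],s['force'])
w=snap('wrist','w9')
P=-np.array(w['R']).T@w['t']+0
from scipy.spatial.transform import Rotation as Ro
q=s['orientation'];T=Ro.from_quat([q[1],q[2],q[3],q[0]]).as_matrix(); P=P-T@[71.17,0,-142.1]; print('P',P)
uv,o=borefind(w,[576.2,224.5,27],r=60); print(uv)
for h,e in o: p=ray(w,[e[0]],27)[0]; print(h,np.round(e[0],1),np.round(e[1],1),p,T.T@(p-P))
E
python3 bf.py
```

```text
11.0333 [574.54773354 213.68311528 113.1520658 ] [ 0.7422795  -0.04112502 -0.03928244]
P [574.53041858 213.68437416 113.1489249 ]
[241.2791931  182.94714495]
False [241.6 183.3] [61.1 62.1] [576.00479699 224.18246833  27.        ] [ 3.63861102 -9.81291656 86.16546995]
True [241.6 183.2] [15.8 18.5] [576.11129214 224.21962623  27.        ] [ 3.75103281 -9.82202429 86.16603478]
```

Request:
move_arm(rows=[[0.0037, -0.0098, 0.03, 0, 0, 0, 0.75], [0.0037, -0.0098, 0.06, 0, 0, 0, 0.75], [0.0037, -0.0098, 0.085, 0, 0, 0, 0.75], [0.0037, -0.0098, 0.085, 0, 0, 0, 0.75], [0.0037, -0.0098, 0.085, 0, 0, 0, 0.75]])

```text
clock: 11.5
position: [573.4, 223.6, 25.9]
orientation: [0.0, 0.992, 0.127, -0.0]
force: [0.0, 0.4, 0.2]
width: 0.75
```

Request:
move_arm(rows=[[0, 0, 0, 0, 0, 0, 0.75], [0, 0, 0, 0, 0, 0, 0.75], [0, 0, 0, 0, 0, 0, 0.75]])

```text
clock: 11.75
position: [575.8, 224.8, 28.2]
orientation: [-0.0, 0.992, 0.127, 0.003]
force: [1.0, -0.2, 0.5]
width: 0.75
```

```bash
python3 bf.py
```

```text
11.75 [575.75474136 224.80144142  28.18573181] [ 0.99310212 -0.18329604  0.54477035]
P [575.76325852 224.79344815  28.22703363]
[256.00080374 239.93661035]
False [256.4 238. ] [90.5 91.7] [577.25720785 224.59481896  27.        ] [1.38897351 0.56968467 1.23416436]
True [256.5 237.5] [19.1 27.4] [577.47864492 224.60587496  27.        ] [1.60601782 0.61493    1.23527876]
```

Request:
move_arm(rows=[[0, 0.0005, 0.006, 0, 0, 0, 0.75], [0, 0.0005, 0.012, 0, 0, 0, 0.75], [0, 0.0005, 0.012, 0, 0, 0, 0.75], [0, 0.0005, 0.012, 0, 0, 0, 0.4], [0, 0.0005, 0.012, 0, 0, 0, 0.4]])

```text
clock: 12.22
position: [573.5, 224.0, 13.4]
orientation: [0.0, 0.992, 0.128, -0.0]
force: [-0.1, -0.8, -0.5]
width: 0.512
```

Request:
move_arm(rows=[[0, 0, 0, 0, 0, 0, 0.3], [0, 0, 0, 0, 0, 0, 0.2], [0, 0, 0, 0, 0, 0, 0], [0, 0, 0, 0, 0, 0, 0]])

```text
clock: 12.55
position: [573.8, 224.0, 13.3]
orientation: [-0.0, 0.992, 0.128, 0.0]
force: [-0.0, 0.1, 0.6]
width: 0.504
```

Request:
move_arm(rows=[[0, 0, -0.005, 0, 0, 0, 0], [0, 0, -0.04, 0, 0, 0, 0], [0, 0, -0.08, 0, 0, 0, 0], [0, 0, -0.12, 0, 0, 0, 0], [0, 0, -0.16, 0, 0, 0, 0]])

```text
clock: 12.97
position: [572.5, 223.6, 174.1]
orientation: [0.0, 0.992, 0.128, -0.001]
force: [0.7, 1.4, -1.6]
width: 0.509
```

Run:
```python
from h import *
s=arm.sense(); print(s['clock'],s['position'],s['force'],s['width'])
d=np.r_[500.1,-135.7,176]-s['position']; print(tool(s,d)-[72,0,0])
```

```text
12.9667 [572.45132167 223.63416774 174.055831  ] [ 0.66152085  1.35929624 -1.56372358] 0.5094976525567468
[-232.91732943  329.3367133    -1.57480567]
```

Request:
move_arm(rows=[[-0.233, 0.33, -0.006, 0, 0, 0, 0], [-0.233, 0.33, -0.006, 0, 0, 0, 0], [-0.233, 0.33, -0.006, 0, 0, 0, 0], [-0.233, 0.33, -0.006, 0, 0, 0, 0], [-0.233, 0.33, -0.006, 0, 0, 0, 0]])

```text
clock: 13.38
position: [498.8, 27.6, 176.2]
orientation: [0.0, 0.992, 0.128, -0.0]
force: [0.9, -0.0, -1.3]
width: 0.507
```

Request:
move_arm(rows=[[-0.113, 0.16, 0, 0, 0, 0, 0], [-0.113, 0.16, 0, 0, 0, 0, 0], [-0.113, 0.16, 0, 0, 0, 0, 0], [-0.113, 0.16, 0, 0, 0, 0, 0], [-0.113, 0.16, 0, 0, 0, 0, 0]])

```text
clock: 13.8
position: [429.6, -156.9, 176.3]
orientation: [0.0, 0.992, 0.127, -0.0]
force: [1.1, -0.0, -0.3]
width: 0.51
```

Request:
move_arm(rows=[[0, 0, 0, 0, 0, 0, 0], [0, 0, 0, 0, 0, 0, 0], [0, 0, 0, 0, 0, 0, 0], [0, 0, 0, 0, 0, 0, 0]])

```text
clock: 14.13
position: [431.6, -153.4, 176.1]
orientation: [-0.0, 0.992, 0.128, -0.0]
force: [0.6, 0.3, -2.1]
width: 0.507
```

Run:
```python
from h import *
s=arm.sense(); print(s['clock'],s['position'],s['force'],s['width'])
w=snap('wrist','w10'); np.savez('w10',**w)
from scipy.spatial.transform import Rotation as Ro
q=s['orientation'];T=Ro.from_quat([q[1],q[2],q[3],q[0]]).as_matrix(); P=-np.array(w['R']).T@w['t']-T@[71.17,0,-142.1]; print('P',P)
uv=proj(w,[500.1,-135.7,148])[0]; r=postfind(w,uv,148,r=14,th=85); print(uv,r)
post=np.array([500.1,-135.7,148]); print('expected post tool',T.T@(post-P),'seen',T.T@(r[2]-P))
im=cv2.resize(w['color'][0:300,130:390,::-1],None,fx=2,fy=2,interpolation=cv2.INTER_CUBIC); cv2.imwrite('pics/w10c.png',im)
```

```text
14.1333 [ 431.61333731 -153.39340653  176.0885488 ] [ 0.62044881  0.29519928 -2.0743134 ] 0.5067364900728394
P [ 431.61084518 -153.38954795  176.10198302]
[255.74876364  87.7143306 ] ((254.5272791270679, 88.37803590285111), (242, 74, 26, 29), array([ 499.6333431 , -135.18990597,  148.        ]))
expected post tool [70.74140483  0.32831729 28.08828467] seen [70.41977372 -0.28366121 28.08885271]
```

View pics/w10c.png

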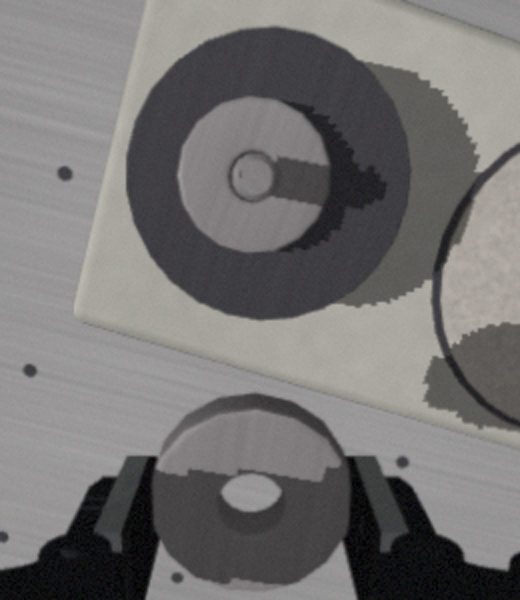

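Run:
```python
from h import *
from scipy.spatial.transform import Rotation as Ro
w=dict(np.load('w10.npz')); s=arm.sense()
q=s['orientation'];T=Ro.from_quat([q[1],q[2],q[3],q[0]]).as_matrix(); P=-w['R'].T@w['t']-T@[71.17,0,-142.1]
im=cv2.resize(w['color'][0:300,130:390,::-1],None,fx=2,fy=2,interpolation=cv2.INTER_CUBIC);g=cv2.cvtColor(cv2.GaussianBlur(im,(5,1),0),cv2.COLOR_BGR2GRAY)
print([(y,int(g[y,251])) for y in range(404,596,3)]); print([(x,int(g[500,x])) for x in range(206,300,3)])
for x,y,dz in [(251,413,13.7),(251,588,13.7),(251,472,13.7),(251,534,13.7),(220,500,13.7),(284,500,13.7),(251,511,1.7)]: print(x,y,np.round(T.T@(ray(w,[(130+x/2-.25,y/2-.25)],P[2]+dz)[0]-P),2))
```

```text
[(404, 63), (407, 75), (410, 116), (413, 135), (416, 131), (419, 126), (422, 131), (425, 129), (428, 127), (431, 130), (434, 129), (437, 129), (440, 128), (443, 126), (446, 130), (449, 127), (452, 128), (455, 127), (458, 127), (461, 125), (464, 126), (467, 123), (470, 86), (473, 104), (476, 145), (479, 152), (482, 151), (485, 151), (488, 148), (491, 154), (494, 157), (497, 153), (500, 150), (503, 150), (506, 152), (509, 148), (512, 84), (515, 59), (518, 55), (521, 61), (524, 59), (527, 57), (530, 58), (533, 63), (536, 71), (539, 72), (542, 71), (545, 70), (548, 71), (551, 70), (554, 71), (557, 69), (560, 70), (563, 69), (566, 67), (569, 67), (572, 69), (575, 66), (578, 66), (581, 99), (584, 120), (587, 123), (590, 127), (593, 146)]
[(206, 69), (209, 65), (212, 66), (215, 64), (218, 56), (221, 57), (224, 88), (227, 134), (230, 149), (233, 149), (236, 148), (239, 148), (242, 149), (245, 150), (248, 150), (251, 150), (254, 153), (257, 153), (260, 153), (263, 152), (266, 152), (269, 154), (272, 152), (275, 131), (278, 76), (281, 55), (284, 59), (287, 65), (290, 68), (293, 67), (296, 69), (299, 69)]
251 413 [ 2.321e+01 -1.000e-02 -1.371e+01]
251 588 [-19.45  -0.06 -13.7 ]
251 472 [  9.7   -0.03 -13.7 ]
251 534 [ -5.41  -0.05 -13.7 ]
220 500 [  3.    -6.79 -13.7 ]
284 500 [  2.99   7.15 -13.71]
251 511 [-6.31 -0.04 -1.7 ]
```

The second collar's bore centre is 1.9 mm ahead of the tool axis. I'll move over the post.

Request:
move_arm(rows=[[0.0344, 0, 0, 0, 0, 0, 0], [0.0688, 0, 0, 0, 0, 0, 0], [0.0688, 0, 0.01, 0, 0, 0, 0], [0.0688, 0, 0.02, 0, 0, 0, 0], [0.0688, 0, 0.02, 0, 0, 0, 0]])

```text
clock: 14.6
position: [496.1, -135.0, 153.2]
orientation: [-0.002, 0.992, 0.129, -0.003]
force: [-1.8, 0.2, -1.7]
width: 0.504
```

Request:
move_arm(rows=[[0, 0, 0, 0, 0, 0, 0], [0, 0, 0, 0, 0, 0, 0], [0, 0, 0.003, 0, 0, 0, 0], [0, 0, 0.006, 0, 0, 0, 0], [0, 0, 0.009, 0, 0, 0, 0]])

```text
clock: 15.02
position: [498.1, -137.4, 147.5]
orientation: [0.0, 0.992, 0.127, 0.0]
force: [-0.5, -0.0, -1.8]
width: 0.508
```

Request:
move_arm(rows=[[0, 0, 0.003, 0, 0, 0, 0], [0, 0, 0.006, 0, 0, 0, 0], [0, 0, 0.009, 0, 0, 0, 0], [0, 0, 0.009, 0, 0, 0, 0], [0, 0, 0.009, 0, 0, 0, 0]])

```text
clock: 15.43
position: [497.9, -137.0, 137.9]
orientation: [-0.0, 0.992, 0.127, -0.0]
force: [-0.1, 0.3, -1.6]
width: 0.507
```

```bash
cat > ff.py <<'E'
from h import *
f=[]
for i in range(5):
    s=arm.sense(); f.append(np.r_[s['position'],s['force']]); w=snap('wrist')
print(s['clock'],np.mean(f,0).round(2))
np.savez('wl',**w); cv2.imwrite('pics/wl.png',cv2.resize(w['color'][0:320,130:490,::-1],None,fx=2,fy=2,interpolation=cv2.INTER_CUBIC)[:600])
E
python3 ff.py
```

```text
15.6333 [ 4.9816e+02 -1.3708e+02  1.3828e+02 -1.1000e-01  6.0000e-02 -1.2400e+00]
```

There is no contact force with the collar 8 mm below the post top, so it is threaded. I'll lower it.

Request:
move_arm(rows=[[0, -0.0003, 0.006, 0, 0, 0, 0], [0, -0.0005, 0.012, 0, 0, 0, 0], [0, -0.0005, 0.017, 0, 0, 0, 0], [0, -0.0005, 0.019, 0, 0, 0, 0], [0, -0.0005, 0.02, 0, 0, 0, 0]])

```text
clock: 16.1
position: [497.6, -136.4, 117.5]
orientation: [-0.0, 0.992, 0.128, -0.001]
force: [-0.6, 0.2, -2.0]
width: 0.509
```

Request:
move_arm(rows=[[0, 0, 0.001, 0, 0, 0, 0], [0, 0, 0.002, 0, 0, 0, 0], [0, 0, 0.003, 0, 0, 0, 0], [0, 0, 0.003, 0, 0, 0, 0], [0, 0, 0.003, 0, 0, 0, 0]])

```text
clock: 16.52
position: [498.0, -136.6, 115.4]
orientation: [-0.0, 0.992, 0.128, -0.0]
force: [-0.4, 0.7, -1.5]
width: 0.505
```

```bash
python3 ff.py
```

```text
16.7167 [ 4.9801e+02 -1.3660e+02  1.1542e+02 -3.4000e-01  1.6000e-01 -8.1000e-01]
```

Request:
move_arm(rows=[[0, 0, 0.001, 0, 0, 0, 0], [0, 0, 0.0015, 0, 0, 0, 0], [0, 0, 0.0015, 0, 0, 0, 0], [0, 0, 0.0015, 0, 0, 0, 0]])

```text
clock: 17.1
position: [498.1, -136.6, 113.9]
orientation: [0.0, 0.992, 0.128, 0.0]
force: [-0.4, 0.8, -0.6]
width: 0.51
```

```bash
python3 ff.py
```

```text
17.3 [ 4.9814e+02 -1.3664e+02  1.1390e+02 -1.0000e-01  0.0000e+00 -2.9000e-01]
```

The pan now carries most of the weight, so I'll release, raise and look.

Request:
move_arm(rows=[[0, 0, 0, 0, 0, 0, 0], [0, 0, 0, 0, 0, 0, 0.6], [0, 0, 0, 0, 0, 0, 0.7], [0, 0, 0, 0, 0, 0, 0.75], [0, 0, 0, 0, 0, 0, 0.75]])

```text
clock: 17.77
position: [498.1, -136.6, 113.9]
orientation: [0.0, 0.992, 0.128, 0.0]
force: [0.3, 1.1, 0.5]
width: 0.749
```

Request:
move_arm(rows=[[0, 0, -0.01, 0, 0, 0, 0.75], [0, 0, -0.035, 0, 0, 0, 0.75], [0, 0, -0.07, 0, 0, 0, 0.75], [-0.03, 0, -0.1, 0, 0, 0, 0.75], [-0.06, 0, -0.1, 0, 0, 0, 0.75]])

```text
clock: 18.18
position: [444.6, -154.0, 222.1]
orientation: [0.004, 0.992, 0.129, 0.006]
force: [0.7, -0.9, 0.7]
width: 0.75
```

Request:
move_arm(rows=[[0, 0, 0, 0, 0, 0, 0.75], [0, 0, 0, 0, 0, 0, 0.75], [0, 0, 0, 0, 0, 0, 0.75], [0, 0, 0, 0, 0, 0, 0.75]])

```text
clock: 18.52
position: [440.3, -151.5, 213.5]
orientation: [-0.0, 0.992, 0.128, -0.0]
force: [-0.9, 0.5, 0.3]
width: 0.755
```

```bash
python3 ff.py
```

```text
18.7167 [ 4.4028e+02 -1.5147e+02  2.1327e+02  1.6000e-01 -1.4000e-01 -1.0000e-01]
```

View pics/wl.png

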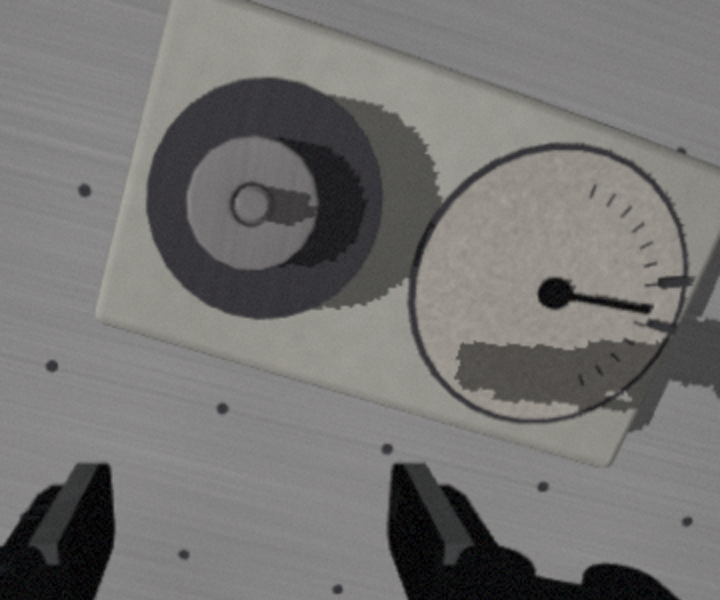

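The pointer runs from (555,293) to (650,308). It lies between the marks at (675,282) and (658,325), at about 1.42 rad. The two stacked collars lie flat around the post at (251,204). Last, I'll check that the unused collars haven't moved and the pointer is still, then hand in.

Run:
```python
from h import *
c=snap('top'); g=cv2.cvtColor(c['color'],cv2.COLOR_RGB2GRAY)
for u,v in [(223,289),(216,346)]:
    m=np.zeros_like(g); cv2.circle(m,(int(u*.64),int(v*.64)),14,255,-1); b=((g>90)&(m>0)).astype(np.uint8)
    cn=max(cv2.findContours(b,cv2.RETR_EXTERNAL,cv2.CHAIN_APPROX_NONE)[0],key=cv2.contourArea); print(ray(c,[cv2.fitEllipse(cn)[0]],24)[0])
a=dict(np.load('wl.npz')); b=snap('wrist'); d=cv2.absdiff(a['color'],b['color'])[60:230,320:490]; print('diff dial',d.max(),d.mean(), arm.sense()['clock'])
print(arm.finish_job())
```

```text
[587.33014996 316.7727245   24.        ]
[501.80943672 323.48007944  24.        ]
diff dial 65 2.4165282583621686 18.8667
the job is handed in; nothing more can be done
None
```

I put two steel collars on the balance post, one at a time. Each was lowered until the pan carried part or most of its weight, then let go. I handed the job in at about 18.9 s.

- **Pointer:** in the last wrist picture it lies between the two marks, at about 1.42 rad. That is read by eye against the marks, which are at 1.18 and 1.56.
- **Collars on the post:** both lie stacked and centred on the post.
- **Unused collars:** both are within 0.3 mm of their starting places in the top view.
- **Pan load:** I never felt an upward push from the balance. The force readings only showed the collar's weight easing onto the pan.
- **Gripper:** it is open and about 60 mm to the side, 100 mm above the stack. The force reads near zero.

**Weaker checks:**
- **Pointer at rest:** I compared two frames of the dial 0.05–0.15 s apart. The mean difference was small (2.4 grey levels), but single pixels differed by up to 65. I took that as noise, so this is only weak proof that the pointer had stopped.
- **Held-collar position:** my estimates from the top and bottom edges of the bore differed by about 1 mm. That was within the fit, and both collars went on with no contact force felt.
- **Bystanders:** I did not re-measure the slug, the nut or the other things at the end.

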